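Lock the tag holder onto its ball post

ROBOT

A 6-joint arm with a two-finger parallel gripper is mounted at the origin on the work surface. World frame = base frame: x ahead of the robot, y to its left, z up, the work surface at z = 0. Lengths are in m, angles in rad, forces in N, time in s.
With the tool pointing down it reaches from about 0.375 to 0.925 m from the base axis. Payload 5.7 kg.
Tool frame: the origin (TCP) lies at the very end of the fingers, on their centre line; the grasp point (between the pads) lies env.grasp_offset behind it (env.grasp_offset is the distance from the TCP to the grasp point, in m); z points along the fingers, y is the line along which they close (so a half turn about z gives the same grasp; the last joint's range is limited). The gripper opens to 88 mm and grips with 3 to 60 N. Pads are 20 mm wide; open, the fingers measure 115 mm over their backs; the gripper's body (75 mm by 178 mm) begins 61 mm behind the grasp point.
Start: joints at [-0.115, 0.359, 1.51, -0, 1.272, -0.115], TCP at [0.6, -0, 0.223] pointing down, gripper open.
Joint ranges: [-2.97, 2.97], [-1.01, 2.36], [0.21, 2.38], [-0.96, 4.11], [0.2, 2.71], [-2.98, 2.98]. Speed limits (rad/s): [2.39, 2.39, 3.14, 3.14, 3.14, 3.14].

INTERFACE

Orientations are given as a rotation vector (axis times angle).
In Python, from rig import env gives the robot as it stands.
- The arm moves only by the tool servo_tool, never from a script. Its argument "commands" is a list of rows, each a list of 3 entries, a list of its own where there are three numbers: the shift along the world's x, y, z in m, then the turn about the world's z in degrees, then the closure, from -1 (fully open) to 1 (shut). A call has exactly 10 rows; each row is the pose to reach, as a shift and turn from the pose commanded when the call began; what a row does not reach only later rows make up. A row lasts 1/10 s, in which the tool goes at most 50 mm and 8.59 degrees, less where a joint would pass 70% of its speed; a pose out of reach is approached as far as the arm can. A call with a gripper value outside its range is refused whole. The fingers move at their own pace and stop on an object; "grip_force" is the grip in N (left out, the last holds). Time passes only in rows, so rows that repeat a pose let the fingers close, or fill a call up. It gives the time, the measured TCP pose, the force, the opening and the grip force at its end, in the units of the state.
- env.read_state(): the state, without advancing time (a new reading comes with each control period).
- env.capture(name): name is "scene" or "side" or "wrist"; returns a dict with "pixels" (400x640x3 uint8, blue, green, red), "fx", "fy", "cx", "cy" (pixels), "xyz" and "rotation" of the camera in the world; the wrist camera has in their place "T_tool_cam" (4x4, takes a point from camera to tool coordinates, whose origin is the TCP and whose axes are the flange's). Camera axes: x right, y down, z forward; pixel columns grow to the right and rows downward; lengths in m; the calibration is good to about 2 mm. A picture is of the moment at which its call begins: read the wrist's pose just before it. There is no depth.
- env.job_done(): hands the job in; it is judged then, once.
The state is a dict: "t": time; "q": joint angles; "dq": joint speeds; "effort": joint torques, N m; "eef_pos": TCP position; "tcp_rot": TCP orientation; "force": force on the tool from outside, world axes, zero at the start; "torque": the same for the moment, N m; "gripper_width": opening from 0.0 (shut) to 1.0 (fully open); "finger_force": force on a finger pad.
Only numpy, scipy, OpenCV 4.12 (cv2) and the standard library are available. Lean on these libraries where they do the work, as an engineer would, in place of code of your own. Each camera call takes 0.05 s, during which the arm holds its last target. There are 200 camera calls.

TASK

Mount the blue tag holder on the steel ball post: first raise its handle with the red bar right up while it stands on the bench, then lower its socket gently over the ball until you feel it rest fully home and level on the post's round collar before you let go, and press the handle all the way down so that it locks. Never ram or drop the holder onto the post or lean hard on it, and leave the other things on the bench where they are.

Things in the scene. Friction and masses are not known exactly. Their poses are not given: they have to be found in the camera images.
- head: blue tag holder, a loose steel coupler of about 0.8 kg standing on the bench; origin: centre of its flat underside's socket mouth, z up. 120 mm long (x -75 to +45), 44 mm wide, 49 mm high (44 mm for x below -22, 56 mm for x over +22). A round brass tag lies on its -x end; the red-barred handle points to +x. It balances about x = -11 mm
- socket (a point): centre of the socket's mouth (same point and axes as the holder's origin). The socket is a square bore, 33 x 33 mm and 44 mm deep, open below. A toe on the handle swings into it under the ball when the handle goes down, so the holder goes on only with the handle up (over 0.3 rad), and the handle goes fully down only when the holder is home
- head_grip (a point): the place to grasp the holder: between its two flat parallel sides (44 mm apart along the holder's y), 25 mm to the -x side of the socket axis, 25 mm above the underside; axes as the holder
- handle_hinge (a point): hinge axis of the handle (along the holder's y), on the holder 26 mm to the +x side of the socket axis and 52 mm above the underside; axes as the holder
- handle_grip (a point): middle of the handle's round red crossbar, a sleeve that spins freely on its pin (14 mm thick, 52 mm long, along the holder's y), straight out 90 mm from the hinge. Its x axis points out along the handle and tips up with it. Two side arms (inner faces 54 mm apart) join it to the hinge; between them, and round the bar, there is room for a finger on either side
- handle (a joint): handle angle: 0 = all the way down (level, locked), 1.15 rad = right up (end stop). It starts between 0 and 0.2 and stays where it is left. At the crossbar, raising takes up to 2 N, pressing down about 2 N at first and 3 N near the bottom
- ball_base: fixed green foot plate, 120 x 120 x 14 mm, with the steel ball post upright in its middle; origin under its centre, on the bench, z up. The post is clamped at a height that changes from job to job and is not reported: its collar's top is 42 to 66 mm above the bench. The clamp slips at 120 N; over 60 N between holder and post is ramming
- ball_foot (a point): the post's axis at bench level. On the post: a flat round collar 80 mm across on which the holder's underside comes to rest; above it a neck 16 mm thick and a ball of 30 mm, its centre 26 mm and its top 41 mm above the collar. The holder may be put on at any yaw
- bench_block: loose dark steel block 50 x 50 x 25 mm, leave alone; origin under its centre
- tag_stack: loose stack of brass tags, 36 mm across, 16 mm high, leave alone; origin under its centre
- mallet: loose hammer lying on the bench, leave alone
- stamp_rack: loose wooden rack of steel stamps 60 x 180 x 65 mm, leave alone; origin under its centre
- pencil_cup: loose grey cup 80 mm across, 95 mm high, leave alone; origin under its centre
- mug: loose white mug 80 mm across, 95 mm high, leave alone; origin under its centre
- red_box: loose red box 90 x 60 x 40 mm, leave alone; origin under its centre
- tag_tray: loose plywood tray 160 x 110 x 35 mm, leave alone; origin under its centre
There are look-alikes about, which are no part of the job. Leave any orange or turquoise look-alike of the head alone.

How it is judged:
On the way, in this order (a step that is already met when the one before it is completed fails the run):
1. the handle is raised (over 0.85 rad) with the holder still standing on the bench (value of joint handle above 0.85 rad and height (world z) of head below 0.015 m and angle between head's own z axis and vertical below 0.15 rad), for 0.1 s.
2. the holder, still gripped by its body, sits over the ball and rests on the post with its handle still up (over 0.5 rad) (horizontal distance between head and ball_base below 0.004 m and z of head in the frame of ball_base below 0.07 m and contact force between head and ball_base above 3 N and value of joint handle above 0.5 rad and contact force between the fingers and head above 8 N and distance between the grasp point and head_grip below 0.075 m), for 0.05 s.
At the end, for the whole second after the job is handed in: the handle is down within 0.06 rad of its stop, the holder sits over the ball within 4 mm of the post's axis, its underside 38 to 70 mm above the bench, level within 0.05 rad, resting on the post and at rest (value of joint handle below 0.06 rad and horizontal distance between head and ball_base below 0.004 m and z of head in the frame of ball_base between 0.038 and 0.07 m and angle between head's own z axis and vertical below 0.05 rad and contact force between head and ball_base above 2 N and linear speed of head below 0.02 m/s); the robot touches nothing.
It fails at once if more than 60 N between holder and post (contact force between head and ball_base above 60 N).
It fails at once if the holder is let go above its seat and drops onto the post (faster than 0.17 m/s, untouched by the fingers, over the post) (horizontal distance between head and ball_base below 0.03 m and linear speed of head above 0.17 m/s and contact force between the fingers and head below 0.5 N).
It fails at once if a bystander is moved more than 20 mm (distance of any of bench_block, tag_stack, mallet, stamp_rack, pencil_cup, mug, red_box, tag_tray from where it was at the start of the episode above 0.02 m).
It also fails if it takes over 72 s, if anything falls off the work surface, if the arm or the gripper's body presses on something with over 40 N, if the wrist force passes 120 N, or if a joint passes its speed limit or range.

## Working session

There is one attempt and no reset: what is moved stays moved. The work goes in short steps, Python scripts to look and compute and a tool call to move; the robot and the scene stay as the last step left them, time stands still between calls to the robot, and variables do not carry over. Pictures are saved under pics/ and viewed, at most 10 in all, crops included, and the job is handed in when it is done.

Besides the shell and the picture viewer there is one more tool, called after "Call:" by a JSON object that holds its "name" and its "arguments", one argument or row to a line. servo_tool: Moves the arm, as the interface text tells. Its arguments: {"type":"object","properties":{"commands":{"type":"array"},"grip_force":{"type":"number"}},"required":["commands"]}

```bash
mkdir -p pics; ls; python3 - <<'E'
from rig import env
import cv2,numpy as np
print(env.read_state(),env.grasp_offset)
for n in("scene","side","wrist"):
    c=env.capture(n);cv2.imwrite(f"pics/{n}0.png",c["pixels"])
    print(n,{k:(np.round(v,4).tolist() if not isinstance(v,float) else v) for k,v in c.items() if k!="pixels"})
a=[cv2.imread(f"pics/{n}0.png") for n in("scene","side")]
E
```

```text
pics
{'t': 0.0, 'q': array([-1.15134413e-01,  3.59494114e-01,  1.51140644e+00,  1.09607856e-05,
        1.27249714e+00, -1.15102376e-01]), 'dq': array([ 0.00024878, -0.00124624, -0.00093771, -0.00113793,  0.00070242,
        0.00095969]), 'effort': array([-2.01257943e-03, -5.15376234e+01, -2.70722097e+01,  6.73234044e-02,
        3.48843460e-02, -1.61260368e-04]), 'eef_pos': array([5.99323198e-01, 5.39761676e-05, 2.21825968e-01]), 'tcp_rot': array([-2.22047546e+00, -2.22039715e+00,  1.74765501e-03]), 'force': array([-0.28545137,  0.7406894 ,  0.31848999]), 'torque': array([ 0.04330889,  0.05867554, -0.01337396]), 'finger_force': 0.0, 'gripper_width': 1.0013232181284957} 0.0187
scene {'fx': 520.2819849252797, 'fy': 520.2819849252797, 'cx': 326.3116164768048, 'cy': 195.9287810142557, 'xyz': [1.5197, 0.0397, 0.9926], 'rotation': [-1.678, -1.7664, 0.7912]}
side {'fx': 361.06026643418915, 'fy': 361.06026643418915, 'cx': 316.35908133725906, 'cy': 199.60268633079778, 'xyz': [0.3483, 0.7325, 0.6151], 'rotation': [-0.201, 2.7193, -1.3771]}
wrist {'fx': 335.91068504256776, 'fy': 335.91068504256776, 'cx': 314.20527490289095, 'cy': 203.81220701583374, 'T_tool_cam': [[-0.0001, -0.9612, -0.276, 0.0761], [1.0, -0.0004, 0.0009, 0.0003], [-0.001, -0.276, 0.9612, -0.1626], [0.0, 0.0, 0.0, 1.0]]}
```

View pics/scene0.png

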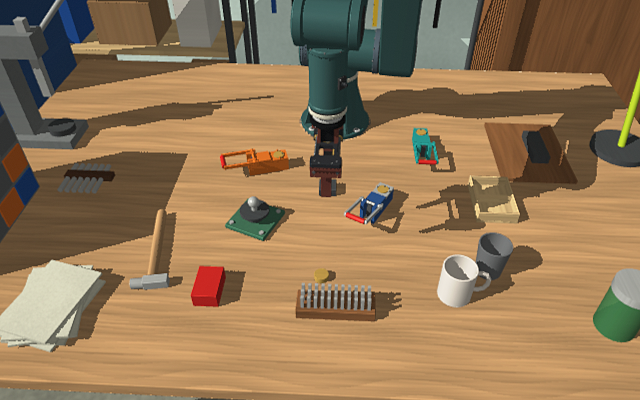

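View pics/side0.png

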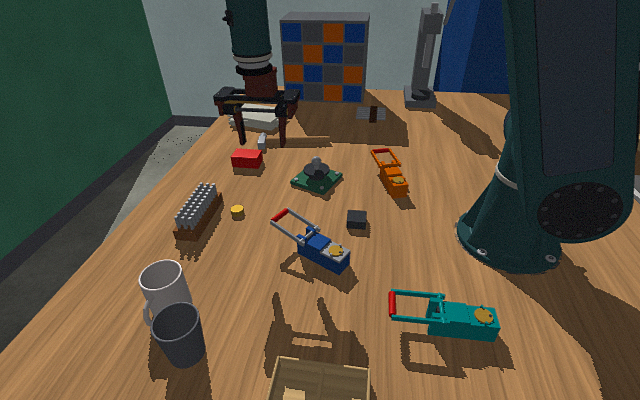

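View pics/wrist0.png

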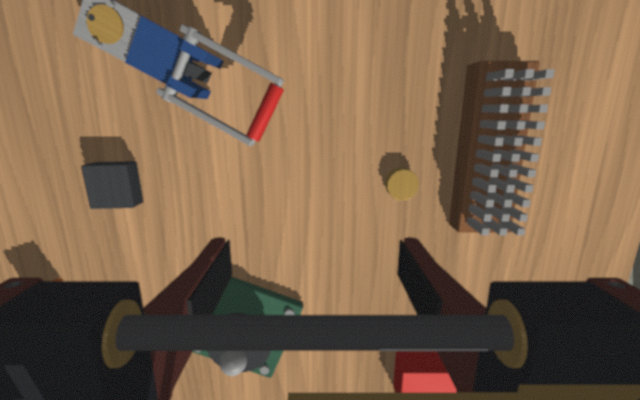

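Scene: holder at (370,205) with its red bar at (355,217) and tag at (385,189), post ball at (252,202). Side: bar (280,215), tag (336,251), ball (316,161). Wrist: bar (265,112), tag (103,26), ball (233,362), dark block just -y of the holder (112,185).

```bash
cat > h.py <<'E'
import cv2,numpy as np
from scipy.spatial.transform import Rotation as R
from scipy.optimize import least_squares
def cam(c,st=None):
    K=np.array([[c["fx"],0,c["cx"]],[0,c["fy"],c["cy"]],[0,0,1]])
    if "T_tool_cam" in c:
        T=np.eye(4);T[:3,:3]=R.from_rotvec(st["tcp_rot"]).as_matrix();T[:3,3]=st["eef_pos"];T=T@np.array(c["T_tool_cam"])
        return K,T[:3,:3],T[:3,3]
    return K,R.from_rotvec(c["rotation"]).as_matrix(),np.array(c["xyz"])
def ray(C,p):
    d=C[1]@np.linalg.inv(C[0])@np.array([p[0],p[1],1.]);return C[2],d/np.linalg.norm(d)
def plane(C,p,z):
    o,d=ray(C,p);return o+d*(z-o[2])/d[2]
def tri(obs):
    A=0;b=0;L=[]
    for C,p in obs:
        o,d=ray(C,p);M=np.eye(3)-np.outer(d,d);A=A+M;b=b+M@o;L.append((M,o))
    x=np.linalg.solve(A,b);return x,[round(1e3*np.linalg.norm(M@(x-o)),1) for M,o in L]
def proj(C,X):
    p=C[0]@C[1].T@(np.asarray(X)-C[2]);return p[:2]/p[2]
RNG={"red":((0,150,70),(6,255,255)),"brass":((18,120,90),(32,255,255)),"green":((50,60,25),(85,255,200)),"blue":((105,120,40),(125,255,255)),"gray":((0,0,60),(179,45,255))}
def blobs(img,col,near,rad=40,minA=15):
    h=cv2.cvtColor(img,cv2.COLOR_BGR2HSV);m=cv2.inRange(h,*RNG[col])
    if col=="red": m|=cv2.inRange(h,(174,150,70),(179,255,255))
    k=np.zeros_like(m);cv2.circle(k,tuple(int(v) for v in near),rad,255,-1);m&=k
    n,l,s,c=cv2.connectedComponentsWithStats(m)
    return [(c[i],s[i],(l==i).astype(np.uint8)) for i in sorted(range(1,n),key=lambda i:-s[i,4]) if s[i,4]>=minA]
E
python3 - <<'E'
from h import *
from rig import env
st=env.read_state()
C={};I={}
for n in("scene","side","wrist"):
    c=env.capture(n);C[n]=cam(c,st);I[n]=c["pixels"]
nr={"red":{"scene":(355,217,22),"side":(280,215,18),"wrist":(265,112,45)},
"brass":{"scene":(385,189,15),"side":(336,251,18),"wrist":(103,26,30)},
"gray":{"scene":(252,202,9),"side":(316,161,9),"wrist":(233,362,22)},
"green":{"scene":(255,217,40),"side":(317,178,35)}}
P={}
for col,d in nr.items():
    o=[]
    for n,(u,v,r) in d.items():
        b=blobs(I[n],col,(u,v),r)
        print(col,n,[(np.round(x[0],1).tolist(),x[1][:5].tolist()) for x in b[:3]])
        if b:
            o.append((C[n],b[0][0]))
            if col=="green":
                q=np.vstack(cv2.findContours(b[0][2],0,1)[0]);print(cv2.minAreaRect(np.array([plane(C[n],p[0],.014)[:2] for p in q],np.float32)))
    if col!="green":
        P[col]=tri(o);print(col,np.round(P[col][0],4),P[col][1])
        for pr in((0,1),(0,2),(1,2)): print(np.round(tri([o[i] for i in pr])[0],4))
b=P["red"][0];t=P["brass"][0];d=b[:2]-t[:2];yaw=np.arctan2(d[1],d[0]);th=np.arcsin((b[2]-.052)/.09)
print("yaw",np.degrees(yaw),"th",th,"head",b[:2]-(.026+.09*np.cos(th))*np.array([np.cos(yaw),np.sin(yaw)]))
E
```

```text
red scene [([354.7, 217.4], [346, 212, 19, 12, 92])]
red side [([279.6, 214.6], [271, 208, 18, 14, 102])]
red wrist [([264.5, 111.8], [247, 84, 36, 57, 824])]
red [0.5539 0.0718 0.0704] [np.float64(0.4), np.float64(1.0), np.float64(1.3)]
[0.553  0.0714 0.0701]
[0.5552 0.0719 0.072 ]
[0.5539 0.0719 0.0702]
brass scene [([382.7, 189.0], [378, 186, 11, 7, 61])]
brass side [([335.2, 249.9], [329, 245, 14, 11, 107])]
brass wrist [([104.8, 24.0], [87, 5, 35, 38, 984])]
brass [0.4087 0.1492 0.046 ] [np.float64(0.4), np.float64(0.7), np.float64(0.7)]
[0.4083 0.1493 0.0462]
[0.41   0.1491 0.0471]
[0.4087 0.1489 0.0457]
gray scene [([252.0, 203.7], [244, 197, 18, 15, 170])]
gray side [([315.8, 163.0], [309, 156, 15, 14, 123])]
gray wrist [([234.3, 361.0], [212, 351, 44, 25, 822])]
gray [ 0.5076 -0.202   0.0614] [np.float64(1.1), np.float64(2.5), np.float64(2.7)]
[ 0.507  -0.2008  0.0605]
[ 0.5093 -0.2012  0.065 ]
[ 0.5076 -0.208   0.0566]
green scene [([255.5, 223.7], [225, 206, 60, 35, 878])]
((0.5133153200149536, -0.1962902545928955), (0.12286791205406189, 0.12399038672447205), 67.81097412109375)
green side [([316.2, 181.7], [290, 170, 52, 25, 615])]
((0.5061203241348267, -0.18777331709861755), (0.1305529773235321, 0.12366949021816254), 67.77889251708984)
yaw -28.081493125057918 th 0.20534820249770389 head [0.45317565 0.12547682]
```

Call:
{"name": "servo_tool", "arguments": {
  "commands": [
    [[-0.02,0.03,0],-8,0],
    [[-0.045,0.06,-0.02],-16,0],
    [[-0.045,0.072,-0.04],-24,0],
    [[-0.045,0.072,-0.06],-28,0],
    [[-0.045,0.072,-0.08],-28,0],
    [[-0.045,0.072,-0.1],-28,0],
    [[-0.045,0.072,-0.12],-28,0],
    [[-0.045,0.072,-0.13],-28,0],
    [[-0.045,0.072,-0.13],-28,0],
    [[-0.045,0.072,-0.13],-28,0]
  ],
  "grip_force": 6
}}

```text
t: 1.3
eef_pos: [0.5553, 0.072, 0.093]
tcp_rot: [2.693, 1.618, 0.0]
force: [0.5, 0.2, -0.7]
gripper_width: 0.499
finger_force: 0.0
```

```bash
python3 - <<'E'
from h import *
from rig import env
a=env.capture("wrist")["pixels"];b=env.capture("side")["pixels"][150:300,200:400]
cv2.imwrite("pics/a1.png",np.vstack([a,cv2.resize(b,(533,400))[:200].copy() if 0 else cv2.copyMakeBorder(cv2.resize(b,(267,200)),0,0,0,373,0)]))
s=env.read_state();print(s["eef_pos"],s["force"])
E
```

```text
[0.55586391 0.07200526 0.09361582] [-0.15985724  0.46985778 -0.36713467]
```

View pics/a1.png

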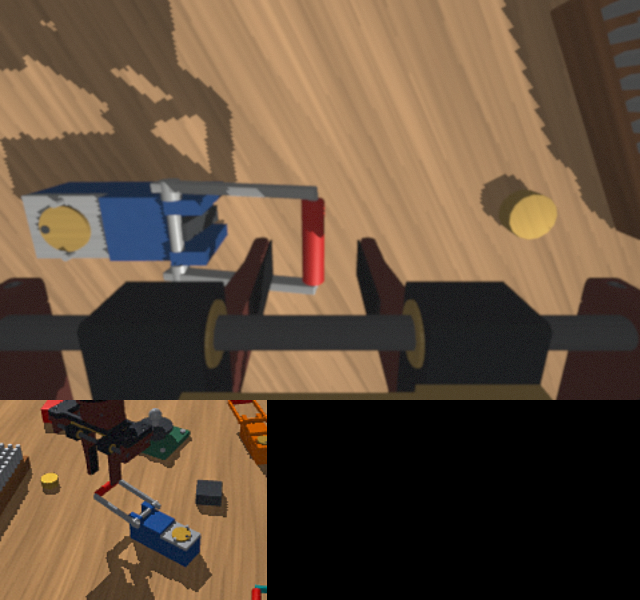

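The bar (313,243) sits centred and square between the fingertips (265 and 365). I'll go down and close on it.

Call:
{"name": "servo_tool", "arguments": {
  "commands": [
    [[0,0,-0.01],0,0],
    [[0,0,-0.02],0,0],
    [[0,0,-0.03],0,0],
    [[0,0,-0.04],0,0],
    [[0,0,-0.042],0,0],
    [[0,0,-0.042],0,0.4],
    [[0,0,-0.042],0,1],
    [[0,0,-0.042],0,1],
    [[0,0,-0.042],0,1],
    [[0,0,-0.042],0,1]
  ],
  "grip_force": 6
}}

```text
t: 2.4
eef_pos: [0.5549, 0.0721, 0.0509]
tcp_rot: [-2.693, -1.618, -0.0]
force: [-1.1, -0.1, 2.2]
gripper_width: 0.16
finger_force: 6.0
```

```bash
python3 - <<'E'
import numpy as np
for t in np.arange(.2,1.2,.05):
    r=.09*(np.cos(t)-np.cos(.2));print(round(t,2),np.round([r*np.cos(np.radians(-28)),r*np.sin(np.radians(-28)),.09*(np.sin(t)-np.sin(.2))],4).tolist())
E
```

```text
0.2 [0.0, -0.0, 0.0]
0.25 [-0.0009, 0.0005, 0.0044]
0.3 [-0.002, 0.001, 0.0087]
0.35 [-0.0032, 0.0017, 0.013]
0.4 [-0.0047, 0.0025, 0.0172]
0.45 [-0.0063, 0.0034, 0.0213]
0.5 [-0.0081, 0.0043, 0.0253]
0.55 [-0.0101, 0.0054, 0.0292]
0.6 [-0.0123, 0.0065, 0.0329]
0.65 [-0.0146, 0.0078, 0.0366]
0.7 [-0.0171, 0.0091, 0.0401]
0.75 [-0.0197, 0.0105, 0.0435]
0.8 [-0.0225, 0.012, 0.0467]
0.85 [-0.0254, 0.0135, 0.0497]
0.9 [-0.0285, 0.0151, 0.0526]
0.95 [-0.0317, 0.0168, 0.0553]
1.0 [-0.0349, 0.0186, 0.0579]
1.05 [-0.0383, 0.0204, 0.0602]
1.1 [-0.0418, 0.0222, 0.0623]
1.15 [-0.0454, 0.0242, 0.0643]
```

Gripped: width 0.16 × 88 = 14 mm. Now along the arc, 0.05 rad per row.

Call:
{"name": "servo_tool", "arguments": {
  "commands": [
    [[-0.0009,0.0005,0.0044],0,1],
    [[-0.002,0.001,0.0087],0,1],
    [[-0.0032,0.0017,0.013],0,1],
    [[-0.0047,0.0025,0.0172],0,1],
    [[-0.0063,0.0034,0.0213],0,1],
    [[-0.0081,0.0043,0.0253],0,1],
    [[-0.0101,0.0054,0.0292],0,1],
    [[-0.0123,0.0065,0.0329],0,1],
    [[-0.0146,0.0078,0.0366],0,1],
    [[-0.0171,0.0091,0.0401],0,1]
  ]
}}

```text
t: 3.4
eef_pos: [0.5383, 0.081, 0.0913]
tcp_rot: [2.692, 1.618, 0.001]
force: [2.4, -1.8, 0.2]
gripper_width: 0.159
finger_force: 6.0
```

Call:
{"name": "servo_tool", "arguments": {
  "commands": [
    [[-0.0026,0.0014,0.0034],0,1],
    [[-0.0054,0.0029,0.0066],0,1],
    [[-0.0083,0.0044,0.0096],0,1],
    [[-0.0114,0.006,0.0125],0,1],
    [[-0.0146,0.0077,0.0152],0,1],
    [[-0.0178,0.0095,0.0178],0,1],
    [[-0.0212,0.0113,0.0201],0,1],
    [[-0.0247,0.0131,0.0222],0,1],
    [[-0.0265,0.014,0.0232],0,1],
    [[-0.0265,0.014,0.0232],0,1]
  ]
}}

```text
t: 4.4
eef_pos: [0.5117, 0.0952, 0.1148]
tcp_rot: [2.692, 1.618, 0.002]
force: [3.5, -3.0, 6.9]
gripper_width: 0.158
finger_force: 6.0
```

Call:
{"name": "servo_tool", "arguments": {
  "commands": [
    [[0,0,0],0,0.3],
    [[0,0,0],0,0],
    [[0,0,0],0,0],
    [[0,0,0.03],0,0],
    [[0,0,0.07],8,0],
    [[0,0,0.1],16,0],
    [[-0.02,0.01,0.1],24,0],
    [[-0.05,0.026,0.1],32,0],
    [[-0.081,0.042,0.1],40,-0.5],
    [[-0.081,0.042,0.1],48,-0.5]
  ]
}}

```text
t: 5.4
eef_pos: [0.4248, 0.1383, 0.213]
tcp_rot: [-1.79, -2.576, 0.005]
force: [-0.0, -0.8, -0.3]
gripper_width: 0.642
finger_force: 0.0
```

Call:
{"name": "servo_tool", "arguments": {
  "commands": [
    [[0,0,0],8,-0.6],
    [[0,0,0],16,-0.6],
    [[0,0,0],24,-0.6],
    [[0,0,0],32,-0.6],
    [[0,0,0],40,-0.6],
    [[0,0,0],42,-0.6],
    [[0,0,0],42,-0.6],
    [[0,0,0],42,-0.6],
    [[0,0,0],42,-0.6],
    [[0,0,0],42,-0.6]
  ]
}}

```text
t: 6.4
eef_pos: [0.4302, 0.1371, 0.2138]
tcp_rot: [-0.761, -3.048, 0.0]
force: [-0.6, 0.1, 1.0]
gripper_width: 0.8
finger_force: 0.0
```

```bash
python3 - <<'E'
from h import *
from rig import env
st=env.read_state();print(st["eef_pos"],st["tcp_rot"])
a=env.capture("wrist")["pixels"];b=env.capture("side")["pixels"][130:300,200:400]
cv2.imwrite("pics/a2w.png",a)
cv2.imwrite("pics/a2.png",np.vstack([a,cv2.copyMakeBorder(cv2.resize(b,(236,200)),0,0,0,404,0)]))
E
```

```text
[0.43021402 0.13711998 0.21383252] [-7.60741342e-01 -3.04771548e+00  1.87994919e-04]
```

View pics/a2.png

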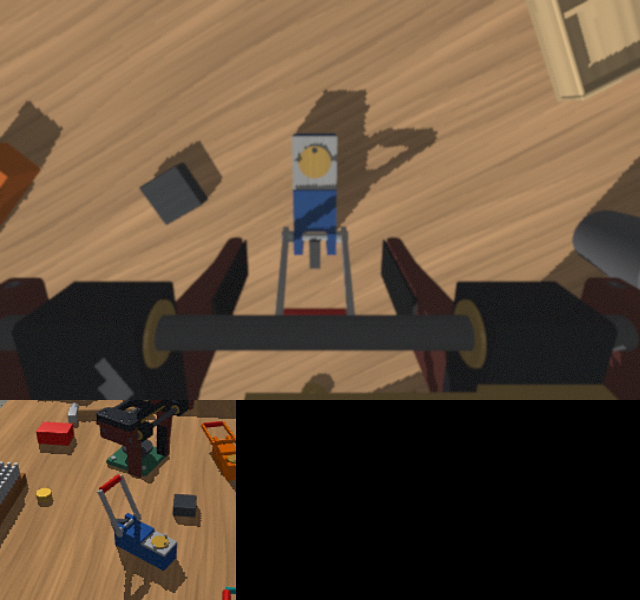

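The handle is up and the holder stands upright and square between the fingers; tag at (315,162), body edges at columns 293 and 338, -x end at row 134.

```bash
python3 - <<'E'
from h import *
from rig import env
st=env.read_state();c=env.capture("wrist");C=cam(c,st);I=c["pixels"]
R0=C[1]; 
b=blobs(I,"brass",(315,162),25)[0];t=plane(C,b[0],.0455);print("tag",b[0],t)
s=env.capture("side");Cs=cam(s);bs=blobs(s["pixels"],"brass",(336,251),20)[0];sc=env.capture("scene");Cc=cam(sc);bc=blobs(sc["pixels"],"brass",(383,189),15)[0]
print(tri([(C,b[0]),(Cs,bs[0])]),tri([(C,b[0]),(Cs,bs[0]),(Cc,bc[0])]))
g=cv2.cvtColor(I,cv2.COLOR_BGR2GRAY).astype(float)
gx=np.abs(cv2.Sobel(g,cv2.CV_64F,1,0));gy=np.abs(cv2.Sobel(g,cv2.CV_64F,0,1))
bl=cv2.inRange(I,(90,0,0),(255,255,255))
for v in(145,150,175,180): 
    l=285+np.argmax(gx[v,285:303]);r=328+np.argmax(gx[v,328:348]);print(v,l,r,plane(C,(l,v),.044)[:2],plane(C,(r,v),.044)[:2])
v=[120+np.argmax(gy[120:142,u]) for u in range(298,334,4)];w=[182+np.argmax(gy[182:196,u]) for u in range(298,334,4)];print(v,w)
h=np.array([.453,.1255]);ax=np.array([np.cos(np.radians(-28)),np.sin(np.radians(-28))])
for nm,p in(("tag",t),("end",plane(C,(316,np.median(v)),.044)),("mid",plane(C,(316,np.median(w)),.044))):
    d=p[:2]-h;print(nm,p,"x",d@ax,"y",d@[-ax[1],ax[0]])
E
```

```text
tag [314.26129944 161.88841808] [0.41001714 0.14880946 0.0455    ]
(array([0.40905634, 0.14892233, 0.04653314]), [np.float64(0.8), np.float64(0.8)]) (array([0.40911849, 0.14888302, 0.04631315]), [np.float64(0.8), np.float64(0.9), np.float64(0.1)])
145 291 337 [0.38482321 0.13638001] [0.40601747 0.17619755]
150 301 337 [0.39371086 0.14269738] [0.41036599 0.17398688]
175 291 336 [0.41092683 0.1218397 ] [0.43218211 0.16176873]
180 292 336 [0.41587969 0.12023604] [0.43675019 0.15944172]
[np.int64(135), np.int64(135), np.int64(135), np.int64(135), np.int64(135), np.int64(135), np.int64(135), np.int64(135), np.int64(135)] [np.int64(185), np.int64(185), np.int64(184), np.int64(184), np.int64(184), np.int64(185), np.int64(185), np.int64(185), np.int64(184)]
tag [0.41001714 0.14880946 0.0455    ] x -0.04889474229046916 y 0.0004017963017132428
end [0.38782868 0.1625342  0.044     ] x -0.07492936968237333 y 0.0021031775688379285
mid [0.43182985 0.13919869 0.044     ] x -0.025123280813778147 y 0.002156444044040153
```

Call:
{"name": "servo_tool", "arguments": {
  "commands": [
    [[0,0,-0.04],0,-0.6],
    [[0,0,-0.08],0,-0.6],
    [[0,0,-0.12],0,-0.6],
    [[0,0,-0.15],0,-0.6],
    [[0,0,-0.175],0,-0.6],
    [[0,0,-0.195],0,-0.6],
    [[0,0,-0.206],0,-0.6],
    [[0,0,-0.207],0,-0.6],
    [[0,0,-0.207],0,0],
    [[0,0,-0.207],0,0.1]
  ],
  "grip_force": 40
}}

```text
t: 7.65
eef_pos: [0.4312, 0.1373, 0.0078]
tcp_rot: [0.76, 3.047, 0.001]
force: [-0.3, -0.6, 0.3]
gripper_width: 0.651
finger_force: 0.0
```

Call:
{"name": "servo_tool", "arguments": {
  "commands": [
    [[0,0,0],0,1],
    [[0,0,0],0,1],
    [[0,0,0],0,1],
    [[0,0,0],0,1],
    [[0,0,0],0,1],
    [[0,0,0.003],0,1],
    [[0,0,0.006],0,1],
    [[0,0,0.012],0,1],
    [[0,0,0.02],0,1],
    [[0,0,0.02],0,1]
  ]
}}

```text
t: 8.65
eef_pos: [0.431, 0.1372, 0.0279]
tcp_rot: [0.76, 3.047, 0.001]
force: [0.8, 0.3, -7.9]
gripper_width: 0.498
finger_force: 40.0
```

Call:
{"name": "servo_tool", "arguments": {
  "commands": [
    [[0,0,0.03],0,1],
    [[0,0,0.07],0,1],
    [[0,0,0.11],0,1],
    [[0,0,0.15],0,1],
    [[0.01,-0.025,0.172],0,1],
    [[0.025,-0.06,0.172],0,1],
    [[0.04,-0.1,0.172],0,1],
    [[0.056,-0.14,0.172],0,1],
    [[0.073,-0.18,0.172],0,1],
    [[0.089,-0.22,0.172],0,1]
  ]
}}

```text
t: 9.65
eef_pos: [0.519, -0.0844, 0.1985]
tcp_rot: [-0.76, -3.047, -0.0]
force: [1.1, 0.4, -6.8]
gripper_width: 0.496
finger_force: 40.0
```

Call:
{"name": "servo_tool", "arguments": {
  "commands": [
    [[0.016,-0.04,0],0,1],
    [[0.032,-0.08,0],0,1],
    [[0.047,-0.115,0],0,1],
    [[0.057,-0.14,0],0,1],
    [[0.061,-0.15,0],0,1],
    [[0.061,-0.15,0],0,1],
    [[0.061,-0.15,0],0,1],
    [[0.061,-0.15,0],0,1],
    [[0.061,-0.15,0],0,1],
    [[0.061,-0.15,0],0,1]
  ]
}}

```text
t: 10.65
eef_pos: [0.5802, -0.2319, 0.1991]
tcp_rot: [-0.758, -3.049, -0.0]
force: [0.1, -0.1, -8.2]
gripper_width: 0.502
finger_force: 40.0
```

```bash
python3 - <<'E'
from h import *
from rig import env
st=env.read_state();print(st["eef_pos"],st["tcp_rot"],st["force"])
a=env.capture("wrist")["pixels"];cv2.imwrite("pics/a3.png",a)
E
```

```text
[ 0.58017789 -0.23192416  0.19913353] [-7.58443429e-01 -3.04859547e+00 -2.32596812e-05] [ 0.13153681 -0.1152098  -8.24045136]
```

View pics/a3.png

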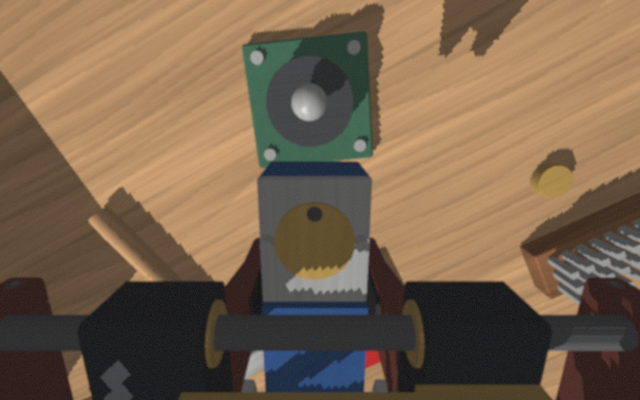

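The ball shows at (309,102) and the collar centre at about (310,100); the held holder's end edge is at row 178, columns 259-371.

```bash
cat > m.py <<'E'
from h import *
from rig import env
st=env.read_state();c=env.capture("wrist");C=cam(c,st);I=c["pixels"];e=st["eef_pos"]
rv=R.from_rotvec(st["tcp_rot"]).as_matrix();ax=-rv[:2,0];ay=np.array([-ax[1],ax[0]]);print("yaw",np.degrees(np.arctan2(ax[1],ax[0])),e)
def loc(p): d=p[:2]-e[:2];return np.round([d@ax,d@ay],4)
g=cv2.cvtColor(I,cv2.COLOR_BGR2GRAY);h=cv2.cvtColor(I,cv2.COLOR_BGR2HSV)
m=cv2.inRange(h,(50,80,20),(85,255,255));m[165:]=0
n,l,s,_=cv2.connectedComponentsWithStats(m);k=1+np.argmax(s[1:,4])
q=cv2.convexHull(np.vstack(cv2.findContours((l==k).astype(np.uint8),0,1)[0]))
print("plate",cv2.minAreaRect(np.array([plane(C,p[0],.014)[:2] for p in q],np.float32)),loc(np.array(cv2.minAreaRect(np.array([plane(C,p[0],.014)[:2] for p in q],np.float32))[0])))
# circles by radial edges
gf=cv2.GaussianBlur(g,(0,0),1).astype(float)
def circ(c0,r0,r1,sign):
    c0=np.array(c0,float)
    for _ in range(4):
        P=[]
        for t in np.radians(np.arange(0,360,6)):
            rr=np.arange(r0,r1,.25);x=c0[0]+rr*np.cos(t);y=c0[1]+rr*np.sin(t)
            v=cv2.remap(gf.astype(np.float32),x[None].astype(np.float32),y[None].astype(np.float32),1)[0]
            d=sign*np.gradient(v);i=np.argmax(d)
            if d[i]>1.5:P.append((x[i],y[i]))
        P=np.array(P);f=least_squares(lambda a:np.hypot(*(P-a[:2]).T)-a[2],[*c0,(r0+r1)/2],loss="soft_l1",f_scale=.7);c0=f.x[:2]
    return f.x,len(P),np.sqrt(np.mean(np.minimum(f.fun**2,4)))
import sys
u,v=float(sys.argv[1]),float(sys.argv[2])
b=circ((u,v),13,24,-1);print("ball",b)
k=circ((u,v),36,52,1);print("collar",k)
for z in(.068,.08,.092): p=plane(C,b[0][:2],z);print("ball@",z,p[:2],loc(p))
for z in(.042,.054,.066): p=plane(C,k[0][:2],z);print("collar@",z,p[:2],loc(p),"R",np.linalg.norm(plane(C,k[0][:2]+[k[0][2],0],z)-p))
b2=[]
gy=np.abs(cv2.Sobel(g,cv2.CV_64F,0,1));gx=np.abs(cv2.Sobel(g,cv2.CV_64F,1,0))
z=e[2]-.0078+.044
L=[np.mean([240+np.argmax(gx[r,240:275]) for r in w]) for w in((185,186,187,188,189),(215,216,217,218,219))]
Rr=[np.mean([355+np.argmax(gx[r,355:385]) for r in w]) for w in((185,186,187,188,189),(215,216,217,218,219))]
T=np.array([[u,168+np.argmax(gy[168:186,u])] for u in range(265,366,5)]);print("edge rows",T[:,1],L,Rr)
for a in((265,T[0,1]),(315,np.median(T[:,1])),(365,T[-1,1]),(L[0],187),(Rr[0],187),(L[1],217),(Rr[1],217)): print(a,loc(plane(C,a,z)))
E
python3 m.py 309 102; python3 - <<'E'
import sys;sys.path.insert(0,'.')
from h import *
from rig import env
C={};o=[]
for n,u in(("scene",(252,204)),("side",(316,163))):
    c=env.capture(n);cv2.imwrite(f"pics/b_{n}.png",c["pixels"])
E
```

```text
yaw -27.946722581556593 [ 0.58026363 -0.23209646  0.19912439]
plate ((0.5088459253311157, -0.19798561930656433), (0.11619870364665985, 0.11815576255321503), 67.60401153564453) [-0.0791 -0.0033]
ball (array([309.07254562, 101.8135646 ,  18.08852705]), 52, np.float64(0.8719381497371796))
collar (array([311.1832816 ,  97.86166381,  45.92895349]), 17, np.float64(1.3991384976978394))
ball@ 0.068 [ 0.50810967 -0.19783714] [-0.0798 -0.0036]
ball@ 0.08 [ 0.50834054 -0.19776747] [-0.0796 -0.0034]
ball@ 0.092 [ 0.50857142 -0.19769779] [-0.0795 -0.0032]
collar@ 0.042 [ 0.50548148 -0.19467297] [-0.0836 -0.002 ] R 0.0417029360429568
collar@ 0.054 [ 0.50579223 -0.19472773] [-0.0833 -0.0019] R 0.04013759654385921
collar@ 0.066 [ 0.50610298 -0.19478248] [-0.083  -0.0018] R 0.03857225704476158
edge rows [170 175 175 175 176 176 175 175 175 175 175 175 176 175 175 175 175 175
 175 175 172] [np.float64(257.0), np.float64(258.8)] [np.float64(371.0), np.float64(370.0)]
(265, np.int64(170)) [-0.0526 -0.0181]
(315, np.float64(175.0)) [-0.0506  0.001 ]
(365, np.int64(172)) [-0.0518  0.02  ]
(np.float64(257.0), 187) [-0.0459 -0.0214]
(np.float64(371.0), 187) [-0.0459  0.0226]
(np.float64(258.8), 217) [-0.0338 -0.0213]
(np.float64(370.0), 217) [-0.0338  0.0228]
```

Call:
{"name": "servo_tool", "arguments": {
  "commands": [
    [[-0.03,0.015,0],0,1],
    [[-0.06,0.03,0],0,1],
    [[-0.08,0.04,-0.01],0,1],
    [[-0.094,0.0456,-0.03],0,1],
    [[-0.094,0.0456,-0.05],0,1],
    [[-0.094,0.0456,-0.07],0,1],
    [[-0.094,0.0456,-0.08],0,1],
    [[-0.094,0.0456,-0.08],0,1],
    [[-0.094,0.0456,-0.08],0,1],
    [[-0.094,0.0456,-0.08],0,1]
  ]
}}

```text
t: 11.85
eef_pos: [0.4873, -0.1878, 0.1199]
tcp_rot: [0.76, 3.046, -0.001]
force: [1.4, 0.4, -6.6]
gripper_width: 0.499
finger_force: 40.0
```

```bash
python3 - <<'E'
from h import *
from rig import env
st=env.read_state();print(st["eef_pos"],st["tcp_rot"],st["force"])
a=env.capture("scene")["pixels"][130:260,180:340];b=env.capture("side")["pixels"][100:230,240:400]
cv2.imwrite("pics/a4.png",np.hstack([cv2.resize(x,(400,325),interpolation=2) for x in(a,b)]))
E
```

```text
[ 0.48734673 -0.187833    0.11992655] [ 7.59600207e-01  3.04638692e+00 -9.35835897e-04] [ 1.40790318  0.42671663 -6.64791958]
```

View pics/a4.png

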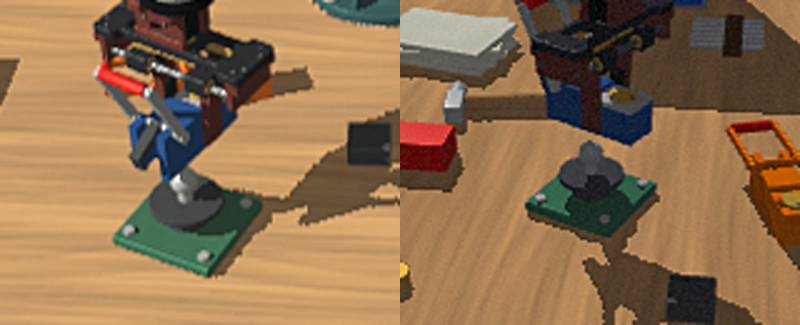

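The holder hangs over the post in both views, with the ball just beneath it. Readings are noisy, so I'll average them.

```bash
python3 - <<'E'
from rig import env
import numpy as np
P=[];F=[]
for i in range(8):
    env.capture("wrist");s=env.read_state();P.append(s["eef_pos"]);F.append(s["force"])
print(np.mean(P,0),np.std(P,0),np.mean(F,0),s["t"])
E
```

```text
[ 0.48660086 -0.18742667  0.11928053] [0.00020721 0.00010478 0.00024578] [-0.04215522 -0.3205378  -7.69213469] 12.35
```

Call:
{"name": "servo_tool", "arguments": {
  "commands": [
    [[0,0.0005,0],0,1],
    [[0,0.0005,-0.003],0,1],
    [[0,0.0005,-0.006],0,1],
    [[0,0.0005,-0.009],0,1],
    [[0,0.0005,-0.012],0,1],
    [[0,0.0005,-0.014],0,1],
    [[0,0.0005,-0.016],0,1],
    [[0,0.0005,-0.018],0,1],
    [[0,0.0005,-0.02],0,1],
    [[0,0.0005,-0.02],0,1]
  ]
}}

```text
t: 13.35
eef_pos: [0.4862, -0.1867, 0.0986]
tcp_rot: [-0.76, -3.048, -0.0]
force: [0.2, -0.3, -7.8]
gripper_width: 0.5
finger_force: 40.0
```

Call:
{"name": "servo_tool", "arguments": {
  "commands": [
    [[0,0,-0.001],0,1],
    [[0,0,-0.002],0,1],
    [[0,0,-0.003],0,1],
    [[0,0,-0.004],0,1],
    [[0,0,-0.005],0,1],
    [[0,0,-0.006],0,1],
    [[0,0,-0.007],0,1],
    [[0,0,-0.008],0,1],
    [[0,0,-0.008],0,1],
    [[0,0,-0.008],0,1]
  ]
}}

```text
t: 14.35
eef_pos: [0.4863, -0.1868, 0.0909]
tcp_rot: [-0.76, -3.048, 0.0]
force: [-0.1, -0.4, -7.8]
gripper_width: 0.499
finger_force: 40.0
```

Call:
{"name": "servo_tool", "arguments": {
  "commands": [
    [[0,0,-0.001],0,1],
    [[0,0,-0.002],0,1],
    [[0,0,-0.003],0,1],
    [[0,0,-0.004],0,1],
    [[0,0,-0.005],0,1],
    [[0,0,-0.006],0,1],
    [[0,0,-0.007],0,1],
    [[0,0,-0.008],0,1],
    [[0,0,-0.008],0,1],
    [[0,0,-0.008],0,1]
  ]
}}

```text
t: 15.35
eef_pos: [0.4864, -0.1868, 0.0829]
tcp_rot: [-0.76, -3.048, 0.0]
force: [-0.5, 0.2, -8.0]
gripper_width: 0.497
finger_force: 40.0
```

Call:
{"name": "servo_tool", "arguments": {
  "commands": [
    [[0,0,-0.001],0,1],
    [[0,0,-0.002],0,1],
    [[0,0,-0.003],0,1],
    [[0,0,-0.004],0,1],
    [[0,0,-0.005],0,1],
    [[0,0,-0.006],0,1],
    [[0,0,-0.006],0,1],
    [[0,0,-0.006],0,1],
    [[0,0,-0.006],0,1],
    [[0,0,-0.006],0,1]
  ]
}}

```text
t: 16.35
eef_pos: [0.4864, -0.1868, 0.077]
tcp_rot: [0.76, 3.048, -0.0]
force: [0.1, -0.1, -7.5]
gripper_width: 0.503
finger_force: 40.0
```

Call:
{"name": "servo_tool", "arguments": {
  "commands": [
    [[0,0,-0.0005],0,1],
    [[0,0,-0.001],0,1],
    [[0,0,-0.0015],0,1],
    [[0,0,-0.002],0,1],
    [[0,0,-0.0025],0,1],
    [[0,0,-0.003],0,1],
    [[0,0,-0.0035],0,1],
    [[0,0,-0.004],0,1],
    [[0,0,-0.004],0,1],
    [[0,0,-0.004],0,1]
  ]
}}

```text
t: 17.35
eef_pos: [0.4864, -0.1868, 0.0729]
tcp_rot: [-0.76, -3.048, 0.0]
force: [-0.6, -0.3, -7.7]
gripper_width: 0.497
finger_force: 40.0
```

Call:
{"name": "servo_tool", "arguments": {
  "commands": [
    [[0,0,-0.0005],0,1],
    [[0,0,-0.001],0,1],
    [[0,0,-0.0015],0,1],
    [[0,0,-0.002],0,1],
    [[0,0,-0.0025],0,1],
    [[0,0,-0.003],0,1],
    [[0,0,-0.003],0,1],
    [[0,0,-0.003],0,1],
    [[0,0,-0.003],0,1],
    [[0,0,-0.003],0,1]
  ]
}}

```text
t: 18.35
eef_pos: [0.4864, -0.1868, 0.07]
tcp_rot: [0.76, 3.048, -0.0]
force: [0.5, -0.1, -6.9]
gripper_width: 0.497
finger_force: 40.0
```

Call:
{"name": "servo_tool", "arguments": {
  "commands": [
    [[0,0,-0.0005],0,1],
    [[0,0,-0.001],0,1],
    [[0,0,-0.0015],0,1],
    [[0,0,-0.002],0,1],
    [[0,0,-0.0025],0,1],
    [[0,0,-0.0025],0,1],
    [[0,0,-0.0025],0,1],
    [[0,0,-0.0025],0,1],
    [[0,0,-0.0025],0,1],
    [[0,0,-0.0025],0,1]
  ]
}}

```text
t: 19.35
eef_pos: [0.4864, -0.1868, 0.0675]
tcp_rot: [0.76, 3.048, -0.0]
force: [0.1, 1.0, -7.4]
gripper_width: 0.5
finger_force: 40.0
```

Call:
{"name": "servo_tool", "arguments": {
  "commands": [
    [[0,0,-0.0005],0,1],
    [[0,0,-0.001],0,1],
    [[0,0,-0.0015],0,1],
    [[0,0,-0.002],0,1],
    [[0,0,-0.002],0,1],
    [[0,0,-0.002],0,1],
    [[0,0,-0.002],0,1],
    [[0,0,-0.002],0,1],
    [[0,0,-0.002],0,1],
    [[0,0,-0.002],0,1]
  ]
}}

```text
t: 20.35
eef_pos: [0.4864, -0.1868, 0.0655]
tcp_rot: [0.76, 3.048, -0.0]
force: [0.6, -1.2, -7.3]
gripper_width: 0.493
finger_force: 40.0
```

Call:
{"name": "servo_tool", "arguments": {
  "commands": [
    [[0,0,-0.0005],0,1],
    [[0,0,-0.001],0,1],
    [[0,0,-0.0015],0,1],
    [[0,0,-0.0015],0,1],
    [[0,0,-0.0015],0,1],
    [[0,0,-0.0015],0,1],
    [[0,0,-0.0015],0,1],
    [[0,0,-0.0015],0,1],
    [[0,0,-0.0015],0,1],
    [[0,0,-0.0015],0,1]
  ]
}}

```text
t: 21.35
eef_pos: [0.4864, -0.1868, 0.0639]
tcp_rot: [0.76, 3.048, -0.0]
force: [0.9, 0.9, -7.1]
gripper_width: 0.497
finger_force: 40.0
```

Call:
{"name": "servo_tool", "arguments": {
  "commands": [
    [[0,0,-0.0003],0,1],
    [[0,0,-0.0006],0,1],
    [[0,0,-0.0009],0,1],
    [[0,0,-0.0012],0,1],
    [[0,0,-0.0015],0,1],
    [[0,0,-0.0015],0,1],
    [[0,0,-0.0015],0,1],
    [[0,0,-0.0015],0,1],
    [[0,0,-0.0015],0,1],
    [[0,0,-0.0015],0,1]
  ]
}}

```text
t: 22.35
eef_pos: [0.4864, -0.1868, 0.0624]
tcp_rot: [-0.76, -3.048, 0.0]
force: [0.8, 0.8, -7.4]
gripper_width: 0.502
finger_force: 40.0
```

Call:
{"name": "servo_tool", "arguments": {
  "commands": [
    [[0,0,-0.0003],0,1],
    [[0,0,-0.0006],0,1],
    [[0,0,-0.0009],0,1],
    [[0,0,-0.0012],0,1],
    [[0,0,-0.0015],0,1],
    [[0,0,-0.0015],0,1],
    [[0,0,-0.0015],0,1],
    [[0,0,-0.0015],0,1],
    [[0,0,-0.0015],0,1],
    [[0,0,-0.0015],0,1]
  ]
}}

```text
t: 23.35
eef_pos: [0.4864, -0.1868, 0.0609]
tcp_rot: [0.76, 3.048, -0.0]
force: [-0.6, 0.6, -7.7]
gripper_width: 0.499
finger_force: 40.0
```

```bash
python3 - <<'E'
from h import *
from rig import env
C={n:cam(env.capture(n)) for n in("scene","side")}
for n,b in(("scene",(252,204)),("side",(316,163))):
    I=cv2.imread(f"pics/{n}0.png");cv2.imwrite("pics/x.png",I)
    for zc in(.042,.048,.054,.06,.066):
        X=np.array([.5086,-.198,zc+.026]);p=proj(C[n],X);r=C[n][0][0,0]*.015/np.linalg.norm(X-C[n][2]);k=proj(C[n],[.5086,-.198,zc]);print(n,zc,np.round(p,1),"top row",round(p[1]-r,1),"collar",np.round(k,1),C[n][0][0,0]*.04/np.linalg.norm(X-C[n][2]))
    x,y=b;print(cv2.cvtColor(I,6)[y-14:y+22,x])
E
```

```text
scene 0.042 [252.9 202.5] top row 196.8 collar [253.8 209.7] 14.965808789860393
scene 0.048 [252.7 200.8] top row 195.1 collar [253.6 208. ] 15.008789932041719
scene 0.054 [252.5 199.1] top row 193.4 collar [253.4 206.4] 15.051860076590199
scene 0.06 [252.3 197.4] top row 191.7 collar [253.2 204.7] 15.095017249603925
scene 0.066 [252.1 195.6] top row 190.0 collar [253. 203.] 15.138259422306486
[163 160 162 166 161 155 159 175 185 186 187 192 186 172 161 146 115 149
 183 192 151  80  64  68  71  69  69  71  71  61  52  54  71  89  94  94]
side 0.042 [315.3 161. ] top row 156.0 collar [315.4 168.4] 13.234041406715635
side 0.048 [315.2 159.3] top row 154.3 collar [315.4 166.7] 13.270470060921873
side 0.054 [315.2 157.5] top row 152.5 collar [315.4 165. ] 13.306794516679457
side 0.06 [315.2 155.7] top row 150.7 collar [315.3 163.3] 13.34300888152344
side 0.066 [315.1 154. ] top row 148.9 collar [315.3 161.6] 13.3791071800593
[134 133 129 125 129 130 126 145 114  86  71  84  84  72  70  69  65  70
  69  76  74  29  26  28  25  21  24  25  30  30  24  38  33  39  33  36]
```

The ball's top row (197 in scene, 157 in side) puts the collar near 42-44 mm, so the underside has about 9 mm left to go.

Call:
{"name": "servo_tool", "arguments": {
  "commands": [
    [[0,0,-0.001],0,1],
    [[0,0,-0.002],0,1],
    [[0,0,-0.003],0,1],
    [[0,0,-0.004],0,1],
    [[0,0,-0.0045],0,1],
    [[0,0,-0.005],0,1],
    [[0,0,-0.0055],0,1],
    [[0,0,-0.006],0,1],
    [[0,0,-0.006],0,1],
    [[0,0,-0.006],0,1]
  ]
}}

```text
t: 24.45
eef_pos: [0.4864, -0.1868, 0.0549]
tcp_rot: [-0.76, -3.048, 0.0]
force: [-0.8, 0.6, -7.1]
gripper_width: 0.502
finger_force: 40.0
```

Call:
{"name": "servo_tool", "arguments": {
  "commands": [
    [[0,0,-0.0003],0,1],
    [[0,0,-0.0006],0,1],
    [[0,0,-0.0009],0,1],
    [[0,0,-0.0012],0,1],
    [[0,0,-0.0015],0,1],
    [[0,0,-0.0015],0,1],
    [[0,0,-0.0015],0,1],
    [[0,0,-0.0015],0,1],
    [[0,0,-0.0015],0,1],
    [[0,0,-0.0015],0,1]
  ]
}}

```text
t: 25.45
eef_pos: [0.4864, -0.1868, 0.0535]
tcp_rot: [0.76, 3.048, -0.0]
force: [0.5, 0.5, -7.8]
gripper_width: 0.499
finger_force: 40.0
```

Call:
{"name": "servo_tool", "arguments": {
  "commands": [
    [[0,0,-0.0003],0,1],
    [[0,0,-0.0006],0,1],
    [[0,0,-0.0009],0,1],
    [[0,0,-0.0012],0,1],
    [[0,0,-0.0012],0,1],
    [[0,0,-0.0012],0,1],
    [[0,0,-0.0012],0,1],
    [[0,0,-0.0012],0,1],
    [[0,0,-0.0012],0,1],
    [[0,0,-0.0012],0,1]
  ]
}}

```text
t: 26.45
eef_pos: [0.4864, -0.1868, 0.0522]
tcp_rot: [-0.76, -3.048, 0.0]
force: [-0.3, -0.1, -8.2]
gripper_width: 0.5
finger_force: 40.0
```

Call:
{"name": "servo_tool", "arguments": {
  "commands": [
    [[0,0,-0.0003],0,1],
    [[0,0,-0.0006],0,1],
    [[0,0,-0.0009],0,1],
    [[0,0,-0.0012],0,1],
    [[0,0,-0.0012],0,1],
    [[0,0,-0.0012],0,1],
    [[0,0,-0.0012],0,1],
    [[0,0,-0.0012],0,1],
    [[0,0,-0.0012],0,1],
    [[0,0,-0.0012],0,1]
  ]
}}

```text
t: 27.45
eef_pos: [0.4863, -0.1868, 0.0511]
tcp_rot: [-0.76, -3.048, 0.0]
force: [-1.6, 1.0, -3.6]
gripper_width: 0.498
finger_force: 40.0
```

Call:
{"name": "servo_tool", "arguments": {
  "commands": [
    [[0,0,-0.0002],0,1],
    [[0,0,-0.0004],0,1],
    [[0,0,-0.0004],0,1],
    [[0,0,-0.0004],0,1],
    [[0,0,-0.0004],0,1],
    [[0,0,-0.0004],0,1],
    [[0,0,-0.0004],0,1],
    [[0,0,-0.0004],0,1],
    [[0,0,-0.0004],0,1],
    [[0,0,-0.0004],0,1]
  ]
}}

```text
t: 28.45
eef_pos: [0.4863, -0.1868, 0.051]
tcp_rot: [-0.76, -3.048, 0.0]
force: [-3.2, 0.6, 5.2]
gripper_width: 0.502
finger_force: 40.0
```

Home: contact at 43 mm underside, and the force swung from -7.8 to +5.2 N (about 13 N on the collar). Release and rise.

Call:
{"name": "servo_tool", "arguments": {
  "commands": [
    [[0,0,0],0,0],
    [[0,0,0],0,-0.3],
    [[0,0,0],0,-0.6],
    [[0,0,0],0,-0.6],
    [[0,0,0],0,-0.6],
    [[0,0,0.02],0,-0.6],
    [[0,0,0.05],0,-0.6],
    [[0,0,0.09],0,-0.6],
    [[0,0,0.13],0,-0.6],
    [[0,0,0.165],0,-0.6]
  ],
  "grip_force": 8
}}

```text
t: 29.45
eef_pos: [0.4866, -0.1869, 0.2176]
tcp_rot: [0.76, 3.047, -0.001]
force: [0.4, -0.5, -0.3]
gripper_width: 0.798
finger_force: 0.0
```

Call:
{"name": "servo_tool", "arguments": {
  "commands": [
    [[0,0,0.025],-8,0],
    [[0.02,-0.01,0.025],-16,0],
    [[0.04,-0.02,0.025],-24,0],
    [[0.06,-0.03,0.025],-32,0],
    [[0.079,-0.042,0.025],-40,0],
    [[0.079,-0.042,0.025],-48,0],
    [[0.079,-0.042,0.025],-56,0],
    [[0.079,-0.042,0.025],-64,0],
    [[0.079,-0.042,0.025],-72,0],
    [[0.079,-0.042,0.025],-80,0]
  ]
}}

```text
t: 30.45
eef_pos: [0.5654, -0.2288, 0.2404]
tcp_rot: [-2.547, -1.839, 0.0]
force: [0.1, 0.2, -0.6]
gripper_width: 0.5
finger_force: 0.0
```

Call:
{"name": "servo_tool", "arguments": {
  "commands": [
    [[0,0,0],-8,0],
    [[0,0,0],-10,0],
    [[0,0,0],-10,0],
    [[0,0,0],-10,0],
    [[0,0,0],-10,0],
    [[0,0,0],-10,0],
    [[0,0,0],-10,0],
    [[0,0,0],-10,0],
    [[0,0,0],-10,0],
    [[0,0,0],-10,0]
  ]
}}

```text
t: 31.45
eef_pos: [0.5654, -0.2288, 0.2406]
tcp_rot: [-2.693, -1.618, 0.0]
force: [0.1, -0.0, 0.6]
gripper_width: 0.501
finger_force: 0.0
```

```bash
python3 - <<'E'
from h import *
from rig import env
st=env.read_state();print(st["eef_pos"],st["tcp_rot"],st["t"])
c=env.capture("wrist");a=c["pixels"];C=cam(c,st);s=env.capture("scene");d=env.capture("side")
print([(b[0],plane(C,b[0],.177)[:2],b[1]) for b in blobs(a,"red",(314,240),70)[:2]])
cv2.imwrite("pics/a5.png",np.vstack([a,np.hstack([cv2.resize(s["pixels"][130:260,180:340],(246,200)),cv2.resize(d["pixels"][100:230,240:400],(246,200)),np.zeros((200,148,3),np.uint8)])]))
E
```

```text
[ 0.56536212 -0.22883109  0.24062733] [-2.69276106e+00 -1.61808371e+00  9.60924159e-05] 31.45
[(array([316.6490952 , 218.19040126]), array([ 0.5674421 , -0.22905401]), array([ 308,  183,   19,   72, 1271], dtype=int32))]
```

View pics/a5.png

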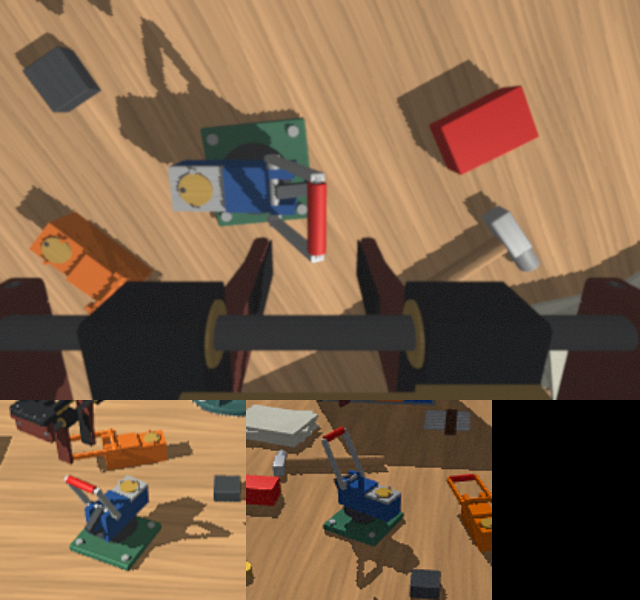

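The holder sits level on the collar, handle up; bar at (317,218), nearly centred between the fingers.

```bash
python3 - <<'E'
import numpy as np
for t in np.arange(1.1,-.01,-.06):
    r=.09*(np.cos(t)-np.cos(1.1));print(round(t,2),np.round([r*np.cos(np.radians(-28)),r*np.sin(np.radians(-28)),.09*(np.sin(t)-np.sin(1.1))],4).tolist())
E
```

```text
1.1 [0.0, -0.0, 0.0]
1.04 [0.0042, -0.0022, -0.0026]
0.98 [0.0082, -0.0044, -0.0055]
0.92 [0.0121, -0.0064, -0.0086]
0.86 [0.0158, -0.0084, -0.012]
0.8 [0.0193, -0.0103, -0.0156]
0.74 [0.0226, -0.012, -0.0195]
0.68 [0.0257, -0.0137, -0.0236]
0.62 [0.0286, -0.0152, -0.0279]
0.56 [0.0313, -0.0166, -0.0324]
0.5 [0.0337, -0.0179, -0.0371]
0.44 [0.0359, -0.0191, -0.0419]
0.38 [0.0378, -0.0201, -0.0468]
0.32 [0.0394, -0.0209, -0.0519]
0.26 [0.0407, -0.0217, -0.0571]
0.2 [0.0418, -0.0222, -0.0623]
0.14 [0.0426, -0.0227, -0.0676]
0.08 [0.0432, -0.023, -0.073]
0.02 [0.0434, -0.0231, -0.0784]
```

Call:
{"name": "servo_tool", "arguments": {
  "commands": [
    [[0.0018,-0.0007,-0.02],0,0],
    [[0.0018,-0.0007,-0.04],0,0],
    [[0.0018,-0.0007,-0.06],0,0],
    [[0.0018,-0.0007,-0.075],0,0],
    [[0.0018,-0.0007,-0.083],0,0],
    [[0.0018,-0.0007,-0.083],0,0.4],
    [[0.0018,-0.0007,-0.083],0,1],
    [[0.0018,-0.0007,-0.083],0,1],
    [[0.0018,-0.0007,-0.083],0,1],
    [[0.0018,-0.0007,-0.083],0,1]
  ],
  "grip_force": 8
}}

```text
t: 32.6
eef_pos: [0.5675, -0.2297, 0.1584]
tcp_rot: [2.692, 1.618, 0.001]
force: [-1.6, 0.0, 2.1]
gripper_width: 0.163
finger_force: 8.0
```

Call:
{"name": "servo_tool", "arguments": {
  "commands": [
    [[0.0042,-0.0022,-0.0026],0,1],
    [[0.0082,-0.0044,-0.0055],0,1],
    [[0.0121,-0.0064,-0.0086],0,1],
    [[0.0158,-0.0084,-0.012],0,1],
    [[0.0193,-0.0103,-0.0156],0,1],
    [[0.0226,-0.012,-0.0195],0,1],
    [[0.0257,-0.0137,-0.0236],0,1],
    [[0.0286,-0.0152,-0.0279],0,1],
    [[0.0313,-0.0166,-0.0324],0,1],
    [[0.0337,-0.0179,-0.0371],0,1]
  ]
}}

```text
t: 33.6
eef_pos: [0.6019, -0.2479, 0.1205]
tcp_rot: [2.692, 1.617, 0.001]
force: [3.6, -1.1, 5.0]
gripper_width: 0.157
finger_force: 8.0
```

Call:
{"name": "servo_tool", "arguments": {
  "commands": [
    [[0.0022,-0.0012,-0.0048],0,1],
    [[0.0041,-0.0022,-0.0097],0,1],
    [[0.0057,-0.003,-0.0148],0,1],
    [[0.007,-0.0038,-0.02],0,1],
    [[0.0081,-0.0043,-0.0252],0,1],
    [[0.0089,-0.0048,-0.0305],0,1],
    [[0.0095,-0.0051,-0.0359],0,1],
    [[0.0096,-0.0052,-0.0385],0,1],
    [[0.0096,-0.0052,-0.0385],0,1],
    [[0.0096,-0.0052,-0.0385],0,1]
  ]
}}

```text
t: 34.6
eef_pos: [0.6102, -0.2525, 0.0811]
tcp_rot: [-2.692, -1.618, 0.001]
force: [4.4, -1.9, 0.3]
gripper_width: 0.157
finger_force: 8.0
```

Call:
{"name": "servo_tool", "arguments": {
  "commands": [
    [[0,0,-0.001],0,1],
    [[0,0,-0.002],0,1],
    [[0,0,-0.003],0,1],
    [[0,0,-0.0035],0,1],
    [[0,0,-0.004],0,1],
    [[0,0,-0.004],0,1],
    [[0,0,-0.004],0,1],
    [[0,0,-0.004],0,1],
    [[0,0,-0.004],0,1],
    [[0,0,-0.004],0,1]
  ]
}}

```text
t: 35.6
eef_pos: [0.6104, -0.2525, 0.078]
tcp_rot: [-2.693, -1.618, 0.0]
force: [2.8, -1.7, 1.8]
gripper_width: 0.156
finger_force: 8.0
```

Call:
{"name": "servo_tool", "arguments": {
  "commands": [
    [[0,0,-0.0005],0,1],
    [[0,0,-0.001],0,1],
    [[0,0,-0.0015],0,1],
    [[0,0,-0.002],0,1],
    [[0,0,-0.002],0,1],
    [[0,0,-0.002],0,1],
    [[0,0,-0.002],0,1],
    [[0,0,-0.002],0,1],
    [[0,0,-0.002],0,1],
    [[0,0,-0.002],0,1]
  ]
}}

```text
t: 36.6
eef_pos: [0.6109, -0.2529, 0.0767]
tcp_rot: [2.692, 1.618, 0.001]
force: [3.4, -1.6, 6.1]
gripper_width: 0.156
finger_force: 8.0
```

Now release, close the fingers above the bar and press its top down with the closed tips as a check.

Call:
{"name": "servo_tool", "arguments": {
  "commands": [
    [[0,0,0],0,0.4],
    [[0,0,0],0,0.2],
    [[0,0,0],0,0.2],
    [[0,0,0.015],0,0.2],
    [[0,0,0.03],0,0.2],
    [[0,0,0.04],0,0.2],
    [[0,0,0.04],0,1],
    [[0,0,0.04],0,1],
    [[0,0,0.04],0,1],
    [[0,0,0.04],0,1]
  ]
}}

```text
t: 37.6
eef_pos: [0.61, -0.2524, 0.1154]
tcp_rot: [-2.692, -1.617, 0.001]
force: [0.3, 0.8, -0.6]
gripper_width: 0.074
finger_force: 0.0
```

Call:
{"name": "servo_tool", "arguments": {
  "commands": [
    [[0,0,-0.003],0,1],
    [[0,0,-0.006],0,1],
    [[0,0,-0.008],0,1],
    [[0,0,-0.01],0,1],
    [[0,0,-0.011],0,1],
    [[0,0,-0.012],0,1],
    [[0,0,-0.0125],0,1],
    [[0,0,-0.013],0,1],
    [[0,0,-0.013],0,1],
    [[0,0,-0.013],0,1]
  ]
}}

```text
t: 38.6
eef_pos: [0.6105, -0.2526, 0.1031]
tcp_rot: [-2.693, -1.618, -0.0]
force: [-0.5, -0.4, -0.4]
gripper_width: 0.005
finger_force: 0.0
```

Call:
{"name": "servo_tool", "arguments": {
  "commands": [
    [[0,0,-0.0004],0,1],
    [[0,0,-0.0008],0,1],
    [[0,0,-0.0012],0,1],
    [[0,0,-0.0016],0,1],
    [[0,0,-0.0016],0,1],
    [[0,0,-0.0016],0,1],
    [[0,0,-0.0016],0,1],
    [[0,0,-0.0016],0,1],
    [[0,0,-0.0016],0,1],
    [[0,0,-0.0016],0,1]
  ]
}}

```text
t: 39.6
eef_pos: [0.6105, -0.2526, 0.1014]
tcp_rot: [-2.693, -1.618, -0.0]
force: [0.3, 1.0, 4.1]
gripper_width: 0.006
finger_force: 2.1
```

Call:
{"name": "servo_tool", "arguments": {
  "commands": [
    [[0,0,-0.0003],0,1],
    [[0,0,-0.0005],0,1],
    [[0,0,-0.0005],0,1],
    [[0,0,-0.0005],0,1],
    [[0,0,-0.0005],0,1],
    [[0,0,-0.0005],0,1],
    [[0,0,-0.0005],0,1],
    [[0,0,-0.0005],0,1],
    [[0,0,-0.0005],0,1],
    [[0,0,-0.0005],0,1]
  ]
}}

```text
t: 40.6
eef_pos: [0.6104, -0.2526, 0.1009]
tcp_rot: [-2.693, -1.618, 0.0]
force: [-0.4, -0.1, 4.1]
gripper_width: 0.004
finger_force: 2.0
```

Force stayed at about 4 N while it moved, so the handle is still travelling; a bit further.

Call:
{"name": "servo_tool", "arguments": {
  "commands": [
    [[0,0,-0.0004],0,1],
    [[0,0,-0.0008],0,1],
    [[0,0,-0.0012],0,1],
    [[0,0,-0.0012],0,1],
    [[0,0,-0.0012],0,1],
    [[0,0,-0.0012],0,1],
    [[0,0,-0.0012],0,1],
    [[0,0,-0.0012],0,1],
    [[0,0,-0.0012],0,1],
    [[0,0,-0.0012],0,1]
  ]
}}

```text
t: 41.6
eef_pos: [0.6104, -0.2526, 0.0997]
tcp_rot: [-2.693, -1.618, 0.0]
force: [-0.8, 0.4, 3.8]
gripper_width: 0.002
finger_force: 1.9
```

Call:
{"name": "servo_tool", "arguments": {
  "commands": [
    [[0,0,-0.0004],0,1],
    [[0,0,-0.0008],0,1],
    [[0,0,-0.0012],0,1],
    [[0,0,-0.0015],0,1],
    [[0,0,-0.0015],0,1],
    [[0,0,-0.0015],0,1],
    [[0,0,-0.0015],0,1],
    [[0,0,-0.0015],0,1],
    [[0,0,-0.0015],0,1],
    [[0,0,-0.0015],0,1]
  ]
}}

```text
t: 42.6
eef_pos: [0.6104, -0.2526, 0.0982]
tcp_rot: [-2.693, -1.618, 0.0]
force: [-1.0, 0.4, 3.8]
gripper_width: 0.005
finger_force: 1.9
```

The bar top is now 4 mm below the expected level, so I'll check for tilt before pressing more.

Call:
{"name": "servo_tool", "arguments": {
  "commands": [
    [[0,0,0.02],0,1],
    [[0,0,0.06],0,1],
    [[0,0,0.1],0,1],
    [[-0.02,0.01,0.13],0,1],
    [[-0.02,0.01,0.13],0,1],
    [[-0.02,0.01,0.13],0,1],
    [[-0.02,0.01,0.13],0,1],
    [[-0.02,0.01,0.13],0,1],
    [[-0.02,0.01,0.13],0,1],
    [[-0.02,0.01,0.13],0,1]
  ]
}}

```text
t: 43.6
eef_pos: [0.5903, -0.2425, 0.2272]
tcp_rot: [-2.692, -1.617, 0.001]
force: [-0.4, -0.6, 0.9]
gripper_width: 0.002
finger_force: 0.0
```

```bash
python3 - <<'E'
from h import *
from rig import env
st=env.read_state();print(st["eef_pos"],st["t"])
I={};C={}
for n in("wrist","scene","side"):
    c=env.capture(n);I[n]=c["pixels"];C[n]=cam(c,st)
h=np.array([.5083,-.1983]);a=np.radians(-28);ax=np.array([np.cos(a),np.sin(a)])
bp=np.r_[h+.116*ax,.095];tp=np.r_[h-.05*ax,.088]
for col,X,r in(("red",bp,{"wrist":45,"scene":20,"side":16}),("brass",tp,{"wrist":30,"scene":12,"side":12})):
    o=[]
    for n in I:
        q=proj(C[n],X);b=blobs(I[n],col,q,r[n]);print(col,n,"expected",np.round(q,1),[np.round(x[0],1).tolist()+[int(x[1][4])] for x in b[:2]])
        if b:o.append((C[n],b[0][0]))
    x,res=tri(o);d=x[:2]-h;print(np.round(x,4),res,"local",d@ax,d@[-ax[1],ax[0]])
cv2.imwrite("pics/a6.png",np.vstack([I["wrist"],np.hstack([cv2.resize(I["scene"][150:260,190:325],(246,200)),cv2.resize(I["side"][100:210,250:385],(246,200)),np.zeros((200,148,3),np.uint8)])]))
E
```

```text
[ 0.59029614 -0.24253158  0.22716943] 43.6
red wrist expected [339.4 194.5] [[339.9, 194.5, 796]]
red scene expected [223.5 221.2] [[223.3, 220.5, 95]]
red side expected [285.6 142.6] [[286.7, 141.8, 55]]
[ 0.6094 -0.2535  0.0967] [np.float64(2.0), np.float64(0.4), np.float64(2.3)] local 0.11516967182311408 -0.0012644198322817118
brass wrist expected [159.5 192.6] [[159.1, 192.0, 821]]
brass scene expected [263.4 186.2] [[263.5, 185.6, 68]]
brass side expected [329. 160.] [[329.7, 159.5, 46]]
[ 0.4632 -0.1747  0.0889] [np.float64(1.3), np.float64(0.2), np.float64(1.2)] local -0.05090701534511732 -0.0003176642948459068
```

View pics/a6.png

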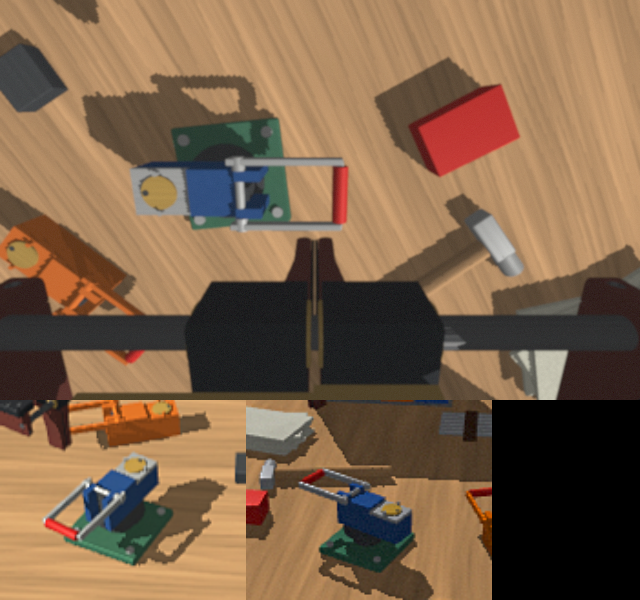

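The holder is level: tag and bar fall within about 1.5 mm of where they should be with the handle at 0. The last press only tipped it slightly against its stop, and it settled back when I let go. The arm is clear, so I'm handing in.

```bash
python3 -c "
from rig import env
print(env.job_done())"
```

```text
the job is handed in; nothing more can be done
None
```

I handed the job in: the blue tag holder is seated level on the post's collar with its handle pressed down to the stop and the arm clear, though no pass/fail verdict came back.

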